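# Load a deep socket in the marking machine and latch its guard

## Task

Stand the deep socket (the tallest of the three loose sockets) over the post of the bench marking machine so that it sits right down on the base, then push the clear sliding guard over it by its bar until the spring latch clicks and the guard stays shut by itself, and let go of it. Ease the guard home: it runs back open if it has not latched, but stop pushing once it has caught, with no more than 15 N, or the rubber bumper is crushed. Leave the two other sockets and the wrench where they are.

Things in the scene. Friction and masses are not known exactly. Their poses are not given: they have to be found in the camera images.
- deep_socket_mid (a point): Loose deep socket to be marked: a dark steel tube, standing upright, 60 mm tall (the tallest of the three), 32 mm outside diameter over its lowest 22 mm and 36 mm above 26 mm; bore 18 mm, 30 mm deep from below; 0.2 to 0.33 kg. This point is at its centre, 30 mm above its foot; z is its axis, up.
- wide_socket_mid (a point): Bystander: wide dark steel socket, 48 mm diameter, 40 mm tall, standing. Point at its centre, 20 mm up. Leave alone.
- short_socket_mid (a point): Bystander: short dark steel socket, 34 mm diameter, 34 mm tall, standing. Point at its centre, 17 mm up. Leave alone.
- wrench: Bystander: steel wrench lying on the bench. Leave alone.
- post_foot (a point): Foot of the machine's upright loading post, on top of its base plate (30 mm above the bench): the socket's foot rests here. The post is 13 mm in diameter, 27 mm high, with a tapered tip; the socket fits over it with 2.5 mm of play all round. z is up; y is the direction in which the guard slides shut; x is level, across the machine, away from the robot.
- machine: Grey marking machine, fixed to the bench. Origin on the bench 70 mm to the -y side of the post; same axes as post_foot. Base 160 mm (x) by 500 mm (y) by 30 mm high. The marking head, 110 mm wide, begins 95 mm from the post axis on the +y side and is 100 mm high over the bench; on it the latch bracket and its pin's round knob reach 165 mm over the bench (173 mm when lifted).
- push_bar (a point): Centre of the guard's upright black push bar, 70 mm wide (x), 12 mm thick (y). Its top is 22 mm above this point, the guard's flat top 18 mm below it, clear for 45 mm behind and before the bar. Axes as post_foot: push along +y. The bar starts 190 mm to the -y side of the post. The bar can be pushed with shut fingers from behind, or pinched from above.
- guard_front (a point): Middle of the guard's front top edge. The guard is a clear hood in an aluminium frame, 118 mm (x) by 120 mm (y), its top 113 mm above the bench, open in front (+y). A steel tongue 73 mm long and 14 mm wide stands out of the front, 40 mm to the +x side of this point, up to 123 mm above the bench.
- guard (a joint): Travel of the guard in m: 0 fully open (as it starts), 0.175 to 0.220 when latched (the bar is then above or near the post). A return spring of 3 to 4 N pulls it open all the way, against about 1 N of friction: let go before it has latched, it runs back. The latch bracket is clamped in slots by hand, differently each time, so where in that range it catches must be felt.
- pin (a joint): Lift in m of the vertical sprung latch pin: 0 down. Over the last 20 mm of travel the guard's tongue lifts it to 0.007 or 0.008, then it drops back to 0 behind the tongue: the click, and the guard is held. The push needed rises from about 4 N in mid travel to 8 to 11 N just before the click.
- bumper (a joint): Compression in m of the rubber bumper beside the latch pin: 0 free; the guard meets it about 1 mm before the catch. It takes 4.5 N per mm, so that after the click the push rises steeply. It is crushed beyond 0.003, which takes a push of about 17 N on the guard.
There are look-alikes about, which are no part of the job. What is shaped like the part that bears deep_socket_mid but orange or pink is not meant.

How it is judged:
By the outcome, as a careful person would: the job done as asked, in the order asked, and still so for the second after the job is handed in, with the robot touching nothing.
It also fails if it takes over 67 s, if anything falls off the work surface, if the arm or the gripper's body presses on something with over 40 N, if the wrist force passes 120 N, or if a joint passes its speed limit or range.

## Robot

A 7-joint arm with a two-finger parallel gripper is mounted at the origin on the work surface. World frame = base frame: x ahead of the robot, y to its left, z up, the work surface at z = 0. Lengths are in m, angles in rad, forces in N, time in s.
With the tool pointing down it reaches from about 0.4 to 0.85 m from the base axis. Payload 4.4 kg.
Tool frame: the origin (TCP) lies midway between the tips of the shut fingers; the grasp point (between the pads) lies 19 mm behind it (robot.tcp_to_grasp is the distance from the TCP to the grasp point, in m); z points along the fingers, y is the direction in which the jaws open and shut (so a half turn about z gives the same grasp; the last joint's range is limited). The gripper opens to 94 mm and grips with 3 to 60 N. Pads are 16 mm wide; open, the fingers measure 119 mm over their backs; the gripper's body (75 mm by 177 mm) begins 78 mm behind the grasp point.
Start: joints at [-1.192, 0.628, 0.038, 1.517, -0.027, 0.996, -0.02], TCP at [0.28, 0.587, 0.181] pointing down, gripper open.
Joint ranges: [-3.06, 3.06], [-0.37, 2.12], [-1.25, 1.32], [0.18, 2.47], [-1.1, 4.24], [0.23, 1.98], [-2.94, 2.94]. Speed limits (rad/s): [2.57, 2.57, 3.14, 3.14, 3.14, 3.14, 3.14].

## Interface

Orientations are given as a unit quaternion [x, y, z, w].
In Python, from rig import robot, snapshot gives the robot as it stands.
- The arm moves only by the tool play_rows, never from a script. Its argument "plan" is a list of rows, each an object of numbers: "hand": the closure, from 0 (fully open) to 1 (shut); "x", "y", "z": the shift along the tool's x, y, z in cm; "roll": the turn about the tool's z in degrees. In form: [{"hand": .., "x": .., "y": .., "z": .., "roll": ..}, ...]. A call has 1 to 20 rows; each row is the pose to reach, as a shift and turn from the pose commanded when the call began, along the tool's axes at that moment; what a row does not reach only later rows make up. A row lasts 1/12 s, in which the tool goes at most 41.7 mm and 7.16 degrees, less where a joint would pass 70% of its speed; a pose out of reach is approached as far as the arm can. A call with a gripper value outside its range is refused whole. The fingers move at their own pace and stop on an object; the grip force is fixed at half the most. Time passes only in rows, so rows that repeat a pose let the fingers close. It gives the time, the measured TCP pose, the force and the opening at its end, in the units of the state.
- robot.state(): the state, without advancing time (a new reading comes with each control period).
- snapshot(name): name is "scene" or "top"; returns a dict with "img" (480x640x3 uint8, blue, green, red), "camera_matrix" (3x3 intrinsics, pixels), "R" (3x3) and "t" (3): a world point X has camera coordinates R X + t. Camera axes: x right, y down, z forward; pixel columns grow to the right and rows downward; lengths in m; the calibration is good to about 2 mm. A picture is of the moment at which its call begins. There is no depth.
- robot.hand_in(): hands the job in, once; it reports no verdict.
The state is a dict: "time": time; "joints": joint angles; "joint_velocities": joint speeds; "effort": joint torques, N m; "eef_pos": TCP position; "eef_rot": TCP orientation; "wrist_force": force on the tool from outside, world axes, zero at the start; "ft_torque": the same for the moment, N m; "grip_width": finger opening in m.
Only numpy, scipy, OpenCV 4.12 (cv2) and the standard library are available. Lean on these libraries where they do the work, as an engineer would, in place of code of your own. Each camera call takes 0.05 s, during which the arm holds its last target.

## Working session

There is one attempt and no reset: what is moved stays moved. The work goes in short steps, Python scripts to look and compute and a tool call to move; the robot and the scene stay as the last step left them, time stands still between calls to the robot, and variables do not carry over. Pictures are saved under pics/ and viewed, and the job is handed in when it is done.

Besides the shell and the picture viewer there is one more tool, called after ">>>" as name([rows], argument=value, ...), one row to a line, values as JSON. play_rows: Moves the arm, as the interface text tells. Its arguments: {"type":"object","properties":{"plan":{"type":"array"}},"required":["plan"]}

```bash
mkdir -p pics; ls; python3 - <<'E'
from rig import robot, snapshot
import cv2,json
s=robot.state();print({k:s[k] for k in('time','eef_pos','eef_rot','wrist_force','grip_width')})
for n in('scene','top'):
    d=snapshot(n);cv2.imwrite(f'pics/{n}0.png',d['img']);print(n,d['camera_matrix'],d['R'],d['t'])
E
```

```text
pics
{'time': 0.0, 'eef_pos': array([0.2793731 , 0.58612062, 0.18047177]), 'eef_rot': array([ 2.20592124e-01,  9.75365697e-01, -9.13938410e-04, -1.92593719e-04]), 'wrist_force': array([ 0.25783133, -0.00200592, -1.01528389]), 'grip_width': 0.09381473885984304}
scene [[535.84458172   0.         326.55350785]
 [  0.         535.84458172 231.82973066]
 [  0.           0.           1.        ]] [[ 8.90292541e-01  4.55388972e-01  2.76918980e-04]
 [ 3.94038832e-01 -7.70046946e-01 -5.01758009e-01]
 [-2.28281823e-01  4.46820529e-01 -8.65007991e-01]] [-0.42336161 -0.2225578   1.29901243]
top [[503.06773797   0.         318.63094425]
 [  0.         503.06773797 233.80588328]
 [  0.           0.           1.        ]] [[ 0.00746833 -0.99984534 -0.01592223]
 [-0.99671259 -0.00615846 -0.08078419]
 [ 0.08067364  0.01647321 -0.99660443]] [-0.07664615  0.53168255  1.06595164]
```

View pics/scene0.png

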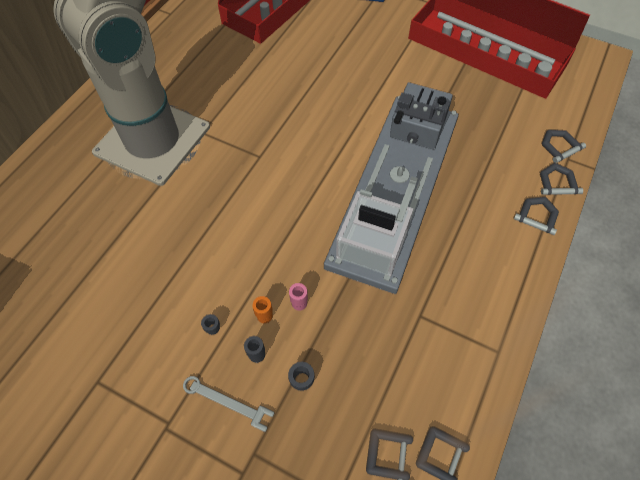

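View pics/top0.png

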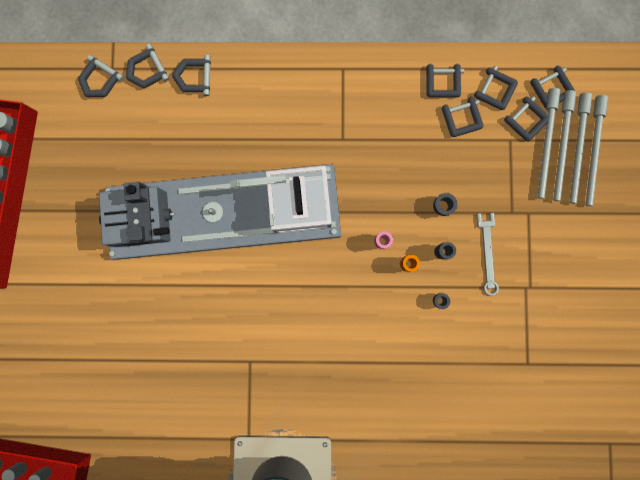

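Candidates for the deep socket, by scene/top pixel:
- dark tall: (255,348)/(446,250)
- dark short: (210,323)/(441,301)
- dark wide: (301,375)/(445,204)
- orange: (262,309)/(410,263), ruled out by colour
- pink: (298,296)/(384,240), ruled out by colour

I choose the dark tall one and will check it in close crops.

```bash
python3 - <<'E'
import cv2,numpy as np
a=cv2.imread('pics/scene0.png');b=cv2.imread('pics/top0.png')
A=cv2.resize(a[280:410,180:340],None,fx=5,fy=5,interpolation=cv2.INTER_CUBIC)[:600]
B=cv2.resize(b[180:320,360:500],None,fx=4,fy=4,interpolation=cv2.INTER_CUBIC)
cv2.imwrite('pics/c1.png',A);cv2.imwrite('pics/c2.png',B)
cv2.imwrite('pics/c3.png',cv2.resize(b[155:270,90:350],None,fx=3,fy=3,interpolation=cv2.INTER_CUBIC))
cv2.imwrite('pics/c4.png',cv2.resize(a[75:300,315:475],None,fx=2.6,fy=2.6,interpolation=cv2.INTER_CUBIC))
E
```

```text
(no output)
```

View pics/c1.png

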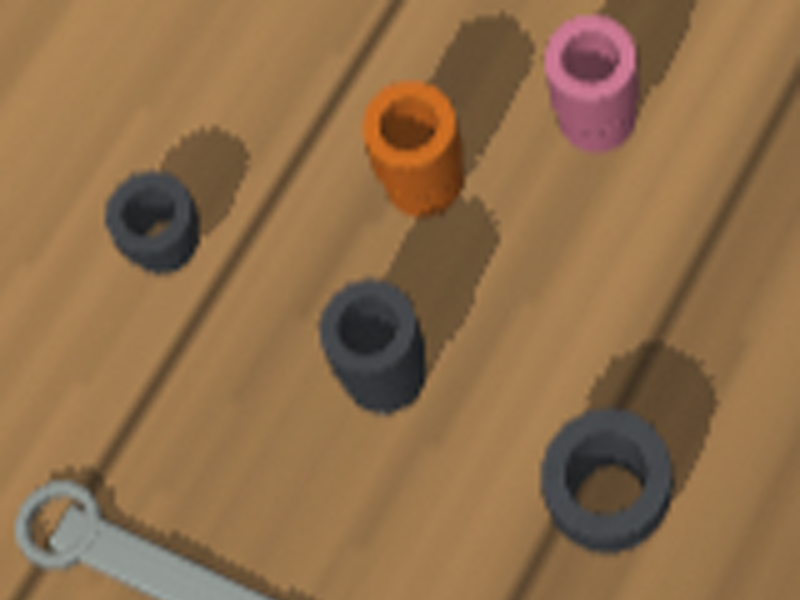

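View pics/c2.png

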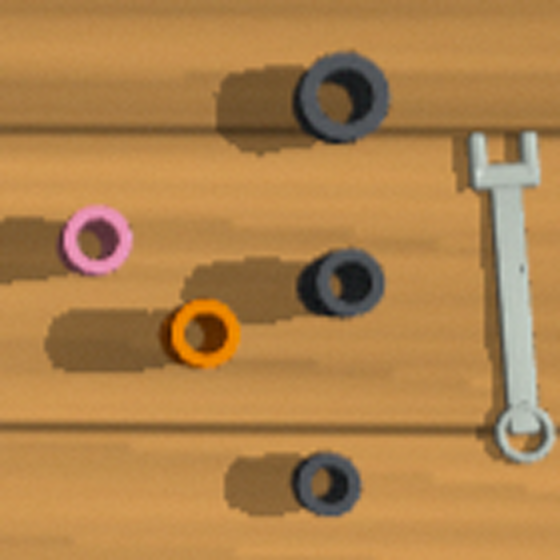

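View pics/c3.png

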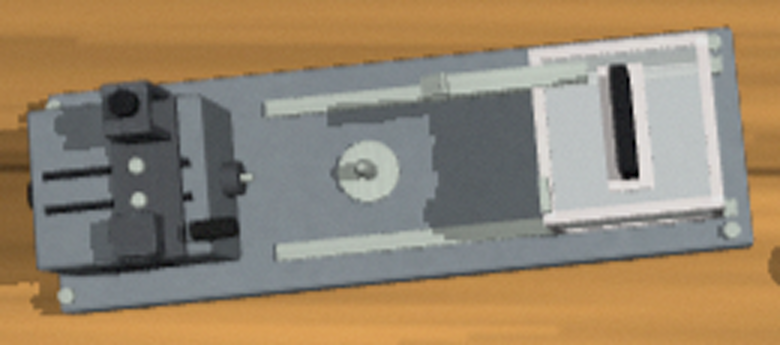

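View pics/c4.png

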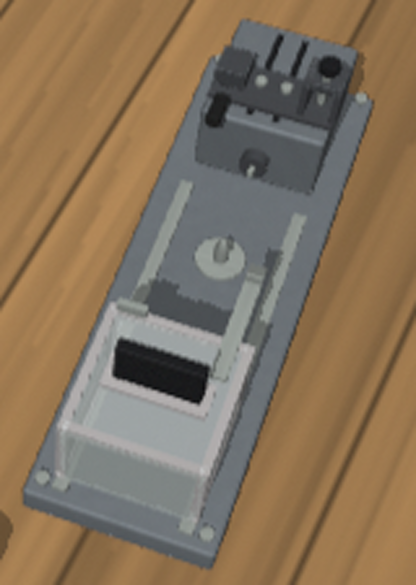

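The crops confirm the choice: scene (254,345) / top (447,251) is the dark tube with the tallest body and longest shadow. The post disc is at top (212.7,212) and the bar top at top (297,195).

```bash
cat > h.py <<'E'
import numpy as np, cv2
K={'scene':np.array([[535.84458172,0,326.55350785],[0,535.84458172,231.82973066],[0,0,1]]),'top':np.array([[503.06773797,0,318.63094425],[0,503.06773797,233.80588328],[0,0,1]])}
R={'scene':np.array([[8.90292541e-01,4.55388972e-01,2.76918980e-04],[3.94038832e-01,-7.70046946e-01,-5.01758009e-01],[-2.28281823e-01,4.46820529e-01,-8.65007991e-01]]),'top':np.array([[0.00746833,-0.99984534,-0.01592223],[-0.99671259,-0.00615846,-0.08078419],[0.08067364,0.01647321,-0.99660443]])}
T={'scene':np.array([-0.42336161,-0.2225578,1.29901243]),'top':np.array([-0.07664615,0.53168255,1.06595164])}
def atz(c,u,v,z):
    d=R[c].T@np.linalg.solve(K[c],[u,v,1.]); o=-R[c].T@T[c]
    return o+d*(z-o[2])/d[2]
def proj(c,X):
    p=K[c]@(R[c]@np.asarray(X)+T[c]); return p[:2]/p[2]
E
python3 - <<'E'
from h import *
def t(u,v): return (u/3+90-1/3,v/3+155-1/3)
def s(u,v): return (u/2.6+315-.3,v/2.6+75-.3)
print('deep',atz('top',446.6,250.4,.06),atz('scene',253.8,344.7,.06))
print('short',atz('top',360+325/4,180+484/4,.034),'wide',atz('top',360+342/4,180+97/4,.04),atz('scene',180+606/5,280+470/5,.04))
print('orange',atz('top',360+204/4,180+333/4,.06), 'pink',atz('top',360+97/4,180+240/4,.06))
print('disc',atz('top',*t(368,171),.03),atz('scene',*s(220,258),.03))
print('tip',atz('top',*t(364,170),.057),atz('scene',*s(224,241),.057))
print('bar',atz('top',*t(621,122),.153),atz('scene',*s(162,364),.153), 'ends',atz('top',*t(619,65),.153),atz('top',*t(626,178),.153))
for p in((728,28),(750,243),(63,310)): print('base',p,atz('top',*t(*p),.03))
E
```

```text
deep [ 0.49622702 -0.33865529  0.06      ] [ 0.50010212 -0.34049932  0.06      ]
short [ 0.39093371 -0.3322312   0.034     ] wide [ 0.59529062 -0.34234901  0.04      ] [ 0.59962106 -0.34381178  0.04      ]
orange [ 0.46916086 -0.26502827  0.06      ] pink [ 0.51696889 -0.21000255  0.06      ]
disc [0.5779555  0.15653043 0.03      ] [0.57949207 0.15793815 0.03      ]
tip [0.57529141 0.15314155 0.057     ] [0.58046869 0.1562392  0.057     ]
bar [ 0.59496782 -0.032689    0.153     ] [ 0.60222326 -0.0385393   0.153     ] ends [ 0.63171278 -0.03100629  0.153     ] [ 0.55909968 -0.03626012  0.153     ]
base (728, 28) [ 0.68331165 -0.10171188  0.03      ]
base (750, 243) [ 0.52773948 -0.11822206  0.03      ]
base (63, 310) [0.47655543 0.37322408 0.03      ]
```

```bash
cat >> h.py <<'E'
from scipy.optimize import minimize
def sil(c,x,y,z0,parts,shape=(480,640),S=4):
    m=np.zeros((shape[0]*S,shape[1]*S),np.uint8)
    a=np.linspace(0,2*np.pi,48,endpoint=False)
    for r,h0,h1 in parts:
        P=np.array([proj(c,[x+r*np.cos(t),y+r*np.sin(t),z0+h]) for h in(h0,h1) for t in a])
        hull=cv2.convexHull(((P+.5)*S*16).astype(np.int32))
        cv2.fillPoly(m,[hull],1,shift=4)
    return m
def fit(c,mask,x,y,z0,parts):
    S=4;M=cv2.resize(mask.astype(np.uint8),None,fx=S,fy=S,interpolation=cv2.INTER_NEAREST)
    f=lambda p:-(lambda m:(m&M).sum()/max(1,(m|M).sum()))(sil(c,p[0],p[1],z0,parts))
    r=minimize(f,[x,y],method='Nelder-Mead',options=dict(initial_simplex=[[x,y],[x+.006,y],[x,y+.006]],maxiter=60,xatol=1e-4,fatol=1e-4))
    return r.x,-r.fun
DEEP=[(.016,0,.024),(.018,.024,.06)]
E
cat > m1.py <<'E'
from h import *
for c in('top','scene'):
    im=cv2.imread(f'pics/{c}0.png'); hsv=cv2.cvtColor(im,cv2.COLOR_BGR2HSV)
    for n,x,y,parts in(('deep',.498,-.3395,DEEP),('short',.391,-.332,[(.017,0,.034)]),('wide',.597,-.343,[(.024,0,.04)])):
        u,v=proj(c,[x,y,.03]).astype(int)
        w=np.zeros((480,640),np.uint8);cv2.circle(w,(int(u),int(v)),26,1,-1)
        mk=((hsv[...,1]<90)&(im.max(2)<110)&(w>0)).astype(np.uint8)
        k,l,st,_=cv2.connectedComponentsWithStats(mk)
        mk=(l==1+np.argmax(st[1:,4])).astype(np.uint8)
        ct,_=cv2.findContours(mk,cv2.RETR_EXTERNAL,cv2.CHAIN_APPROX_NONE);cv2.drawContours(mk,ct,-1,1,-1)
        print(c,n,fit(c,mk,x,y,0,parts),mk.sum())
    u,v=proj(c,[.5785,.157,.03]).astype(int)
    g=im.astype(int);p=im[v-14:v+15,u-16:u+17]
    q=cv2.cvtColor(p,cv2.COLOR_BGR2GRAY);
    print(np.array2string(q[::1],max_line_width=250))
E
python3 m1.py
```

```text
top deep (array([ 0.49773982, -0.34019726]), np.float64(0.8541586073500967)) 276
top short (array([ 0.39137275, -0.33395608]), np.float64(0.7649552520018841)) 203
top wide (array([ 0.59742101, -0.34357026]), np.float64(0.8208250497017893)) 413
[[132 131 132 122 121 122 118 119 131 132 132 135 136 134 131 134 131 134 135 133 132 132 131 134 133 129 132 131 133 131 129 130 130]
 [133 133 133 133 133 133 133 130 131 131 133 133 134 133 131 134 132 136 132 133 130 130 131 133 132 133 132 133 136 133 131 132 130]
 [132 133 134 130 131 132 133 132 131 129 133 135 133 133 134 131 134 132 133 132 131 132 132 131 133 134 134 131 132 133 132 132 131]
 [132 131 130 133 133 130 133 131 131 129 133 131 131 132 134 134 132 131 130 132 133 131 133 131 132 133 131 134 132 133 133 132 134]
 [133 133 130 130 131 133 133 131 133 133 131 134 133 132 133 143 143 143 140 134 130 133 132 131 131 130 133 132 133 137 132 133 133]
 [133 132 130 130 131 132 133 133 129 130 132 132 150 142 170 178 176 181 177 172 163 147 133 130 132 132 132 133 134 134 133 135 135]
 [132 132 132 133 131 132 136 132 132 131 110 
[... 6525 characters left out ...]
143 136 135 125 120 119]
 [ 92  92 112 112 112 112 112 113 112 112 113 113 112 112 110 111 112 113 113 113 112 110 109 109 109 110 134 152 149 146 142 141 135]
 [ 79  80 111 113 113 113 113 113 114 113 112 112 110 113 111 111 112 113 113 113 113 111 110 111 111 110 147 152 151 147 148 152 147]
 [ 79 104 112 113 114 113 112 113 114 112 111 110 111 111 111 111 112 113 114 114 112 112 113 112 112 117 152 152 150 149 150 152 150]
 [ 79 111 113 114 113 113 113 113 113 112 112 110 111 111 111 111 111 112 113 113 112 112 112 111 112 135 153 151 148 149 152 149 137]
 [ 78  92  92 110 113 112 113 113 113 113 112 111 112 110 110 111 112 110 110 111 112 112 112 111 117 149 152 149 149 150 153 150 112]]
```

```bash
cat >> h.py <<'E'
from scipy.spatial.transform import Rotation as Ro
def mv(target,s,ang=None):
    """shift in tool axes, cm, from state s to world target; roll deg to bring tool y to world angle ang (mod 180)"""
    M=Ro.from_quat(s['eef_rot']).as_matrix()
    d=M.T@(np.array(target)-s['eef_pos'])*100
    r=None
    if ang is not None:
        cur=np.degrees(np.arctan2(M[1,1],M[0,1])); r=-((ang-cur+90)%180-90)
    return d.round(2),r
E
python3 - <<'E'
from h import *
from rig import robot
for c,a,b in(('top',16.4,14.5),('scene',17.2,14.2)):
    u,v=proj(c,[.5785,.157,.03]).astype(int); print(c,u-16+a,v-14+b,atz(c,u-16+a,v-14+b,.03))
s=robot.state()
print(mv([.28,.5,.28],s), mv([.47,-.1,.28],s,6),mv([.498,-.3404,.14],s,6),s['joints'])
E
```

```text
top 212.4 211.5 [0.57831827 0.15639501 0.03      ]
scene 399.2 174.2 [0.57955615 0.15712796 0.03      ]
(array([-3.77, -7.77, -9.93]), None) (array([-46.73, -53.76,  -9.85]), np.float64(58.516669747306395)) (array([-59.6 , -74.23,   4.18]), np.float64(58.516669747306395)) [-1.1918129   0.62922529  0.03842938  1.51821855 -0.02698175  0.99630836
 -0.02000807]
```

>>> play_rows([
  {"hand":0,"x":0,"y":0,"z":-4,"roll":0},
  {"hand":0,"x":-1,"y":-2,"z":-8,"roll":0},
  {"hand":0,"x":-3,"y":-5,"z":-10,"roll":5},
  {"hand":0,"x":-6,"y":-8,"z":-10,"roll":10},
  {"hand":0,"x":-9,"y":-11,"z":-10,"roll":15},
  {"hand":0,"x":-12,"y":-14,"z":-10,"roll":20},
  {"hand":0,"x":-15,"y":-17,"z":-10,"roll":25},
  {"hand":0,"x":-18,"y":-20,"z":-10,"roll":30},
  {"hand":0,"x":-21,"y":-23,"z":-10,"roll":35},
  {"hand":0,"x":-24,"y":-26,"z":-10,"roll":40},
  {"hand":0,"x":-27,"y":-29,"z":-10,"roll":45},
  {"hand":0,"x":-30,"y":-33,"z":-10,"roll":50},
  {"hand":0,"x":-33,"y":-37,"z":-10,"roll":55},
  {"hand":0,"x":-36,"y":-41,"z":-10,"roll":58.5},
  {"hand":0,"x":-39,"y":-45,"z":-10,"roll":58.5},
  {"hand":0,"x":-42,"y":-49,"z":-10,"roll":58.5},
  {"hand":0,"x":-45,"y":-52,"z":-10,"roll":58.5},
  {"hand":0,"x":-46.7,"y":-53.8,"z":-10,"roll":58.5},
  {"hand":0,"x":-46.7,"y":-53.8,"z":-10,"roll":58.5},
  {"hand":0,"x":-46.7,"y":-53.8,"z":-10,"roll":58.5},
])

```text
time: 1.77
eef_pos: [0.4703, -0.1079, 0.2816]
eef_rot: [0.673, 0.74, -0.001, 0.002]
wrist_force: [-0.3, -0.4, 0.1]
grip_width: 0.0941
```

```bash
python3 - <<'E'
from h import *
from rig import robot
s=robot.state()
print(s['joints'],s['wrist_force'],mv([.498,-.3404,.14],s,6),mv([.498,-.3404,.026],s,6))
E
```

```text
[-0.24489348  0.30447971  0.54448127  1.83758303 -0.17532782  1.04522767
  0.46178006] [-0.33332072 -0.40444043  0.13294325] (array([-23.34,   0.54,  14.29]), np.float64(-0.5781094343753921)) (array([-23.28,   0.53,  25.69]), np.float64(-0.5781094343753921))
```

>>> play_rows([
  {"hand":0,"x":-4,"y":0,"z":0,"roll":0},
  {"hand":0,"x":-8,"y":0,"z":0,"roll":0},
  {"hand":0,"x":-12,"y":0,"z":2,"roll":0},
  {"hand":0,"x":-16,"y":0,"z":5,"roll":0},
  {"hand":0,"x":-19,"y":0.2,"z":8,"roll":0},
  {"hand":0,"x":-21,"y":0.3,"z":11,"roll":0},
  {"hand":0,"x":-23,"y":0.5,"z":14,"roll":0},
  {"hand":0,"x":-23.5,"y":0.5,"z":15,"roll":0},
  {"hand":0,"x":-23.5,"y":0.5,"z":15,"roll":0},
  {"hand":0,"x":-23.5,"y":0.5,"z":15,"roll":0},
  {"hand":0,"x":-23.5,"y":0.5,"z":15,"roll":0},
])

```text
time: 2.68
eef_pos: [0.5006, -0.3317, 0.133]
eef_rot: [0.668, 0.744, 0.001, 0.001]
wrist_force: [-0.3, 0.0, 1.2]
grip_width: 0.0938
```

```bash
python3 - <<'E'
from h import *
from rig import robot,snapshot
for c in('scene','top'): cv2.imwrite(f'pics/{c}1.png',snapshot(c)['img'])
s=robot.state()
print(s['eef_pos'],s['joint_velocities'],mv([.498,-.3404,.026],s,6))
a=cv2.imread('pics/scene1.png');b=cv2.imread('pics/top1.png')
cv2.imwrite('pics/d1.png',np.hstack([cv2.resize(a[230:430,160:360],(400,400)),cv2.resize(b[150:350,340:540],(400,400))]))
E
```

```text
[ 0.5008483  -0.3319261   0.13345744] [ 0.0023224   0.00065116  0.00231841  0.00084158  0.00065098 -0.00447557
  0.00279018] (array([-0.8 , -0.41, 10.75]), np.float64(0.13641142669942496))
```

View pics/d1.png

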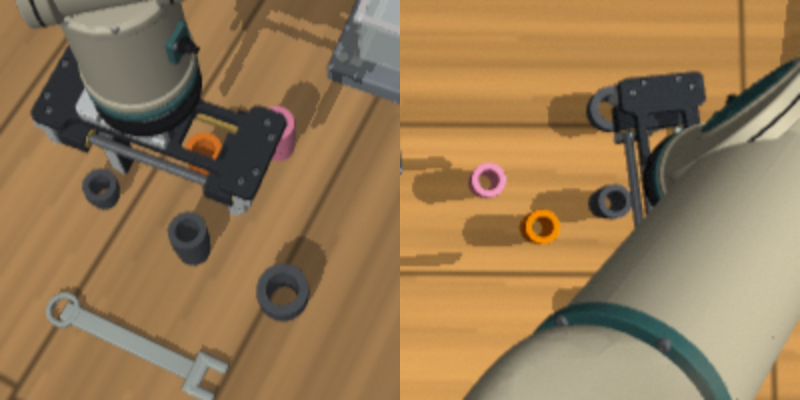

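The scene picture shows the open jaws above and behind the dark deep socket at crop (188,237), clear of the wide and short sockets. I'll align, then descend and grip.

>>> play_rows([
  {"hand":0,"x":-0.8,"y":-0.4,"z":0,"roll":0},
  {"hand":0,"x":-0.8,"y":-0.4,"z":3,"roll":0},
  {"hand":0,"x":-0.8,"y":-0.4,"z":6,"roll":0},
  {"hand":0,"x":-0.8,"y":-0.4,"z":8,"roll":0},
  {"hand":0,"x":-0.8,"y":-0.4,"z":10,"roll":0},
  {"hand":0,"x":-0.8,"y":-0.4,"z":10.75,"roll":0},
  {"hand":0,"x":-0.8,"y":-0.4,"z":10.75,"roll":0},
  {"hand":0,"x":-0.8,"y":-0.4,"z":10.75,"roll":0},
  {"hand":0,"x":-0.8,"y":-0.4,"z":10.75,"roll":0},
])

```text
time: 3.53
eef_pos: [0.4971, -0.3423, 0.0254]
eef_rot: [0.669, 0.743, 0.0, 0.001]
wrist_force: [0.1, 0.1, 0.6]
grip_width: 0.094
```

```bash
python3 - <<'E'
from h import *
from rig import robot,snapshot
a=snapshot('scene')['img'];b=snapshot('top')['img']
s=robot.state()
print(s['eef_pos'],s['wrist_force'],mv([.498,-.3404,.026],s,6))
cv2.imwrite('pics/d2.png',np.hstack([cv2.resize(a[270:420,170:320],(400,400)),cv2.resize(b[150:350,340:540],(400,400))]))
E
```

```text
[ 0.4970905  -0.34210363  0.02534607] [ 0.91219346  0.46623174 -1.03910897] (array([ 0.16,  0.11, -0.07]), np.float64(0.01906027202406335))
```

View pics/d2.png

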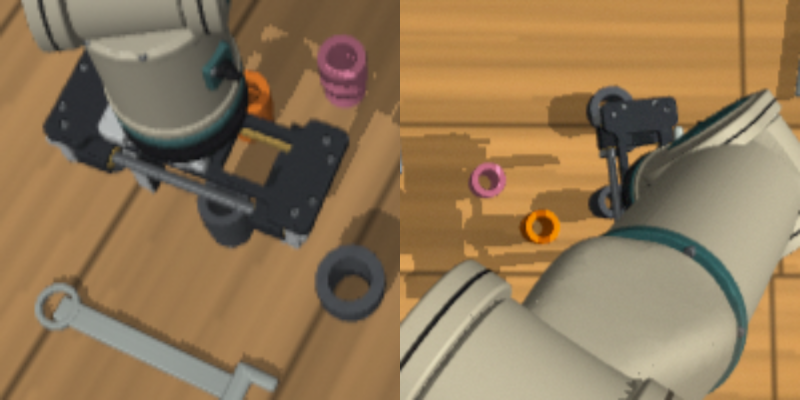

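The jaws straddle the deep socket. I'll correct by about 1.5 mm and close.

>>> play_rows([
  {"hand":0,"x":0.15,"y":0.1,"z":0,"roll":0},
  {"hand":0,"x":0.15,"y":0.1,"z":0,"roll":0},
  {"hand":0.4,"x":0.15,"y":0.1,"z":0,"roll":0},
  {"hand":0.5,"x":0.15,"y":0.1,"z":0,"roll":0},
  {"hand":0.6,"x":0.15,"y":0.1,"z":0,"roll":0},
  {"hand":0.8,"x":0.15,"y":0.1,"z":0,"roll":0},
  {"hand":1,"x":0.15,"y":0.1,"z":0,"roll":0},
  {"hand":1,"x":0.15,"y":0.1,"z":0,"roll":0},
  {"hand":1,"x":0.15,"y":0.1,"z":0,"roll":0},
  {"hand":1,"x":0.15,"y":0.1,"z":0,"roll":0},
  {"hand":1,"x":0.15,"y":0.1,"z":0,"roll":0},
  {"hand":1,"x":0.15,"y":0.1,"z":0,"roll":0},
  {"hand":1,"x":0.15,"y":0.1,"z":0,"roll":0},
])

```text
time: 4.72
eef_pos: [0.4971, -0.3398, 0.0239]
eef_rot: [0.669, 0.743, 0.0, 0.0]
wrist_force: [0.7, -0.3, 0.7]
grip_width: 0.0354
```

>>> play_rows([
  {"hand":1,"x":0.15,"y":0.1,"z":-2,"roll":0},
  {"hand":1,"x":0.15,"y":0.1,"z":-5,"roll":0},
  {"hand":1,"x":0.15,"y":0.1,"z":-9,"roll":0},
  {"hand":1,"x":0.15,"y":0.1,"z":-13,"roll":0},
  {"hand":1,"x":0.15,"y":0.1,"z":-17,"roll":0},
  {"hand":1,"x":0.15,"y":0.1,"z":-20,"roll":0},
  {"hand":1,"x":0.15,"y":0.1,"z":-22,"roll":0},
  {"hand":1,"x":0.15,"y":0.1,"z":-22.5,"roll":0},
  {"hand":1,"x":0.15,"y":0.1,"z":-22.5,"roll":0},
  {"hand":1,"x":0.15,"y":0.1,"z":-22.5,"roll":0},
])

```text
time: 5.55
eef_pos: [0.4971, -0.3373, 0.2473]
eef_rot: [0.669, 0.743, -0.0, -0.001]
wrist_force: [0.7, 0.2, -2.3]
grip_width: 0.035
```

```bash
python3 - <<'E'
from h import *
from rig import robot,snapshot
s=robot.state()
print(s['eef_pos'],s['wrist_force'],s['grip_width'],mv([.579,.157,.25],s,6))
E
```

```text
[ 0.49711635 -0.33730114  0.24729457] [ 0.6566544   0.15075205 -2.26927766] 0.03495299401528939 (array([48.3 , 13.33, -0.2 ]), np.float64(0.022058172668096176))
```

>>> play_rows([
  {"hand":1,"x":1.5,"y":0.4,"z":0,"roll":0},
  {"hand":1,"x":4.5,"y":1.2,"z":0,"roll":0},
  {"hand":1,"x":8,"y":2.2,"z":0,"roll":0},
  {"hand":1,"x":12,"y":3.3,"z":0,"roll":0},
  {"hand":1,"x":16,"y":4.4,"z":0,"roll":0},
  {"hand":1,"x":20,"y":5.5,"z":0,"roll":0},
  {"hand":1,"x":24,"y":6.6,"z":0,"roll":0},
  {"hand":1,"x":28,"y":7.7,"z":0,"roll":0},
  {"hand":1,"x":32,"y":8.8,"z":0,"roll":0},
  {"hand":1,"x":36,"y":9.9,"z":0,"roll":0},
  {"hand":1,"x":40,"y":11,"z":0,"roll":0},
  {"hand":1,"x":43.5,"y":12,"z":0,"roll":0},
  {"hand":1,"x":46.5,"y":12.8,"z":0,"roll":0},
  {"hand":1,"x":48,"y":13.3,"z":0,"roll":0},
  {"hand":1,"x":48.3,"y":13.3,"z":3,"roll":0},
  {"hand":1,"x":48.3,"y":13.3,"z":6,"roll":0},
  {"hand":1,"x":48.3,"y":13.3,"z":9,"roll":0},
  {"hand":1,"x":48.3,"y":13.3,"z":11,"roll":0},
  {"hand":1,"x":48.3,"y":13.3,"z":11,"roll":0},
  {"hand":1,"x":48.3,"y":13.3,"z":11,"roll":0},
])

```text
time: 7.22
eef_pos: [0.5781, 0.1546, 0.1371]
eef_rot: [0.67, 0.743, -0.002, -0.001]
wrist_force: [-0.5, -0.3, -2.0]
grip_width: 0.0349
```

```bash
python3 - <<'E'
from h import *
from rig import robot,snapshot
a=snapshot('scene')['img'];b=snapshot('top')['img']
cv2.imwrite('pics/scene3.png',a);cv2.imwrite('pics/top3.png',b)
s=robot.state()
print(s['eef_pos'],s['wrist_force'],mv([.579,.157,.10],s,6))
cv2.imwrite('pics/d3.png',np.hstack([cv2.resize(a[100:220,340:460],(400,400)),cv2.resize(b[130:330,120:320],(400,400))]))
E
```

```text
[0.58043892 0.15528558 0.1396708 ] [-0.01522863 -0.51267961 -1.36256667] (array([ 0.19, -0.13,  3.97]), np.float64(-0.04373650850088495))
```

View pics/d3.png

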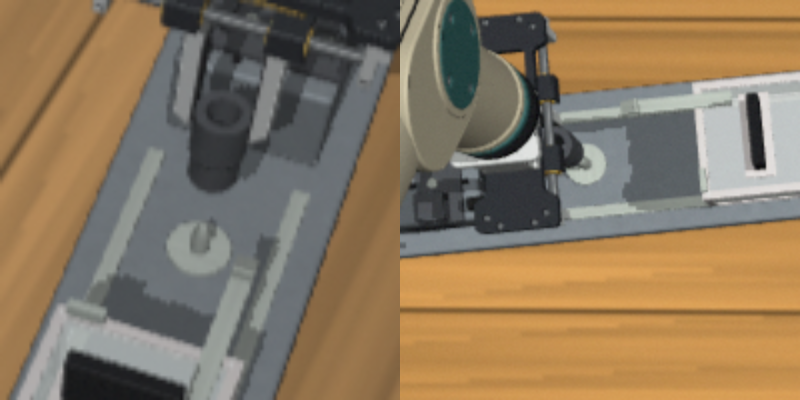

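>>> play_rows([
  {"hand":1,"x":0.1,"y":-0.05,"z":1.5,"roll":0},
  {"hand":1,"x":0.1,"y":-0.05,"z":3,"roll":0},
  {"hand":1,"x":0.1,"y":-0.05,"z":4,"roll":0},
  {"hand":1,"x":0.1,"y":-0.05,"z":4.6,"roll":0},
  {"hand":1,"x":0.1,"y":-0.05,"z":4.6,"roll":0},
  {"hand":1,"x":0.1,"y":-0.05,"z":4.6,"roll":0},
  {"hand":1,"x":0.1,"y":-0.05,"z":4.6,"roll":0},
  {"hand":1,"x":0.1,"y":-0.05,"z":4.6,"roll":0},
])

```text
time: 7.98
eef_pos: [0.5796, 0.1571, 0.0937]
eef_rot: [0.669, 0.743, 0.001, 0.0]
wrist_force: [0.1, -0.1, -2.1]
grip_width: 0.0357
```

```bash
cat > m2.py <<'E'
from h import *
from rig import robot,snapshot
import sys
n=sys.argv[1]
P=[robot.state()['eef_pos']]
a=snapshot('scene')['img'];P.append(robot.state()['eef_pos']);b=snapshot('top')['img']
cv2.imwrite(f'pics/scene{n}.png',a);cv2.imwrite(f'pics/top{n}.png',b)
s=robot.state();P.append(s['eef_pos'])
print(np.array(P).round(4),s['wrist_force'])
z0=np.mean(P,0)[2]-.0245
x,y=P[-1][:2]
print('z0',z0)
A=a[100:220,340:460]
o=cv2.resize(A,(600,600),interpolation=cv2.INTER_CUBIC)
def dr(x,y,z,r,col):
    p=np.array([proj('scene',[x+r*np.cos(t),y+r*np.sin(t),z]) for t in np.linspace(0,6.283,40)])
    cv2.polylines(o,[(((p-[340,100]+.5)*5)).astype(np.int32)],True,col,1)
dr(x,y,z0,.016,(0,255,0));dr(x,y,z0+.06,.018,(0,255,0));dr(.579,.157,.03,.02,(0,0,255));dr(.579,.157,.057,.004,(0,0,255))
cv2.imwrite(f'pics/d{n}.png',o)
E
python3 m2.py 4
```

```text
[[0.5796 0.1571 0.0937]
 [0.5795 0.1571 0.0936]
 [0.5794 0.1571 0.0935]] [ 0.25924576 -0.16147271 -1.98346818]
z0 0.06911302568801658
```

View pics/d4.png

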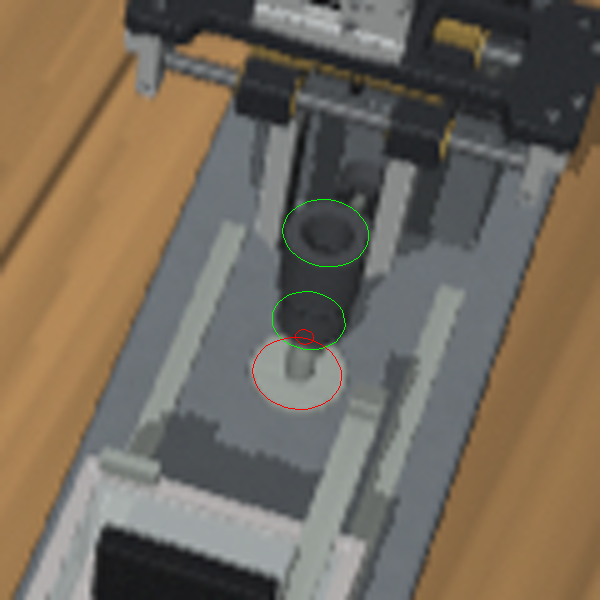

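The overlay agrees: the disc matches the red circle, and the held socket's rim and foot match the green circles within about 1 mm. I'll lower it partway over the post and check the force.

>>> play_rows([
  {"hand":1,"x":0,"y":-0.03,"z":0.5,"roll":0},
  {"hand":1,"x":0,"y":-0.03,"z":1,"roll":0},
  {"hand":1,"x":0,"y":-0.03,"z":1.4,"roll":0},
  {"hand":1,"x":0,"y":-0.03,"z":1.8,"roll":0},
  {"hand":1,"x":0,"y":-0.03,"z":2.2,"roll":0},
  {"hand":1,"x":0,"y":-0.03,"z":2.2,"roll":0},
  {"hand":1,"x":0,"y":-0.03,"z":2.2,"roll":0},
])

```text
time: 8.67
eef_pos: [0.5784, 0.1569, 0.0704]
eef_rot: [0.669, 0.743, -0.0, -0.0]
wrist_force: [0.1, 0.4, -2.1]
grip_width: 0.0351
```

```bash
python3 m2.py 5
```

```text
[[0.5784 0.1569 0.0704]
 [0.5786 0.1569 0.0707]
 [0.5788 0.157  0.0709]] [ 0.10413658 -0.39685956 -1.94232399]
z0 0.04620581567897427
```

View pics/d5.png

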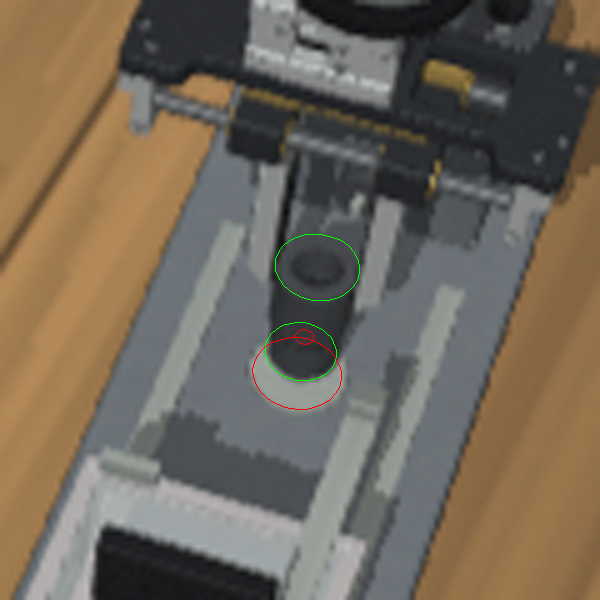

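The socket is over the post tip with no contact force: foot at crop (303,352), and the post is hidden inside the bore. I'll keep lowering gently.

>>> play_rows([
  {"hand":1,"x":0,"y":0,"z":0.4,"roll":0},
  {"hand":1,"x":0,"y":0,"z":0.8,"roll":0},
  {"hand":1,"x":0,"y":0,"z":1.1,"roll":0},
  {"hand":1,"x":0,"y":0,"z":1.3,"roll":0},
  {"hand":1,"x":0,"y":0,"z":1.4,"roll":0},
  {"hand":1,"x":0,"y":0,"z":1.4,"roll":0},
  {"hand":1,"x":0,"y":0,"z":1.4,"roll":0},
])

```text
time: 9.35
eef_pos: [0.5786, 0.157, 0.0568]
eef_rot: [0.669, 0.743, -0.0, -0.0]
wrist_force: [-0.1, 0.3, -2.8]
grip_width: 0.0351
```

>>> play_rows([
  {"hand":1,"x":0,"y":0,"z":0.1,"roll":0},
  {"hand":1,"x":0,"y":0,"z":0.15,"roll":0},
  {"hand":1,"x":0,"y":0,"z":0.15,"roll":0},
])

```text
time: 9.6
eef_pos: [0.5786, 0.157, 0.0554]
eef_rot: [0.669, 0.743, 0.0, -0.0]
wrist_force: [-1.2, 0.5, -1.9]
grip_width: 0.0353
```

>>> play_rows([
  {"hand":1,"x":0,"y":0,"z":0.05,"roll":0},
  {"hand":1,"x":0,"y":0,"z":0.1,"roll":0},
  {"hand":1,"x":0,"y":0,"z":0.1,"roll":0},
])

```text
time: 9.85
eef_pos: [0.5786, 0.157, 0.0543]
eef_rot: [0.669, 0.743, -0.0, -0.0]
wrist_force: [-0.1, 0.2, -2.5]
grip_width: 0.0354
```

>>> play_rows([
  {"hand":1,"x":0,"y":0,"z":0.05,"roll":0},
  {"hand":1,"x":0,"y":0,"z":0.1,"roll":0},
  {"hand":1,"x":0,"y":0,"z":0.1,"roll":0},
])

```text
time: 10.1
eef_pos: [0.5788, 0.157, 0.0538]
eef_rot: [0.669, 0.743, 0.0, -0.0]
wrist_force: [-0.8, -0.5, 2.6]
grip_width: 0.0352
```

Contact: the vertical force went from −2.5 N to +2.6 N at z=0.0538, which is the expected seat height. I'll release and rise.

>>> play_rows([
  {"hand":0.4,"x":0,"y":0,"z":0,"roll":0},
  {"hand":0.2,"x":0,"y":0,"z":0,"roll":0},
  {"hand":0.2,"x":0,"y":0,"z":0,"roll":0},
  {"hand":0.2,"x":0,"y":0,"z":0,"roll":0},
  {"hand":0.2,"x":0,"y":0,"z":0,"roll":0},
  {"hand":0.2,"x":0,"y":0,"z":0,"roll":0},
  {"hand":0.2,"x":0,"y":0,"z":-2,"roll":0},
  {"hand":0.2,"x":0,"y":0,"z":-5,"roll":0},
  {"hand":0.2,"x":0,"y":0,"z":-9,"roll":0},
  {"hand":0.2,"x":0,"y":0,"z":-13,"roll":0},
  {"hand":0.2,"x":0,"y":0,"z":-16,"roll":0},
  {"hand":0.6,"x":-2,"y":0,"z":-18,"roll":0},
  {"hand":1,"x":-6,"y":0,"z":-18,"roll":0},
  {"hand":1,"x":-10,"y":0,"z":-18,"roll":0},
  {"hand":1,"x":-14,"y":0,"z":-18,"roll":0},
  {"hand":1,"x":-18,"y":0,"z":-18,"roll":0},
  {"hand":1,"x":-21,"y":0,"z":-18,"roll":0},
  {"hand":1,"x":-23,"y":0,"z":-18,"roll":0},
  {"hand":1,"x":-23,"y":0,"z":-18,"roll":0},
  {"hand":1,"x":-23,"y":0,"z":-18,"roll":0},
])

```text
time: 11.77
eef_pos: [0.6025, -0.073, 0.2333]
eef_rot: [0.67, 0.742, -0.0, -0.0]
wrist_force: [0.1, -0.4, 0.5]
grip_width: 0.0188
```

```bash
python3 - <<'E'
from h import *
from rig import robot,snapshot
a=snapshot('scene')['img'];b=snapshot('top')['img']
cv2.imwrite('pics/scene6.png',a);cv2.imwrite('pics/top6.png',b)
s=robot.state();print(s['time'],s['eef_pos'],s['wrist_force'],s['grip_width'],Ro.from_quat(s['eef_rot']).as_matrix().round(3))
o=cv2.resize(a[100:250,330:480],(600,600),interpolation=cv2.INTER_CUBIC)
for z,r,c in((.03,.016,(0,255,0)),(.09,.018,(0,255,0))):
    p=np.array([proj('scene',[.579+r*np.cos(t),.157+r*np.sin(t),z]) for t in np.linspace(0,6.283,40)])
    cv2.polylines(o,[((p-[330,100]+.5)*4).astype(np.int32)],True,c,1)
cv2.imwrite('pics/d6.png',o)
cv2.imwrite('pics/e6.png',cv2.resize(b[130:330,120:420],(750,500)))
E
```

```text
11.8667 [ 0.60266973 -0.06987167  0.23308099] [0.5573474  0.24784469 0.76240242] 0.010205434121632505 [[-0.107  0.994 -0.001]
 [ 0.994  0.107  0.001]
 [ 0.002 -0.    -1.   ]]
```

View pics/d6.png

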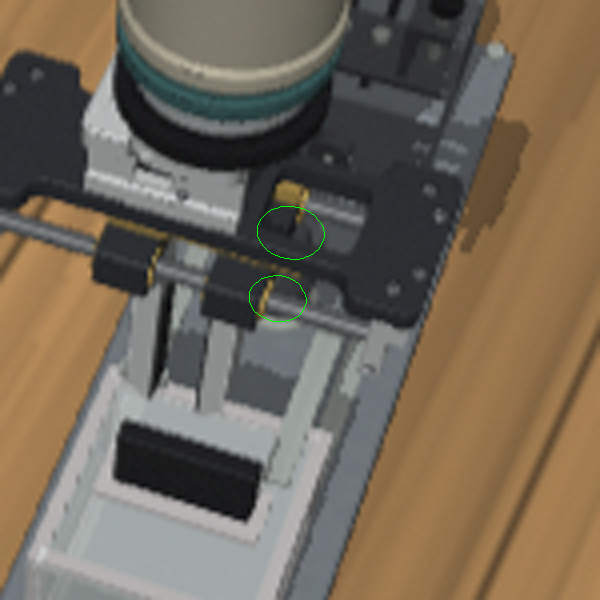

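View pics/e6.png

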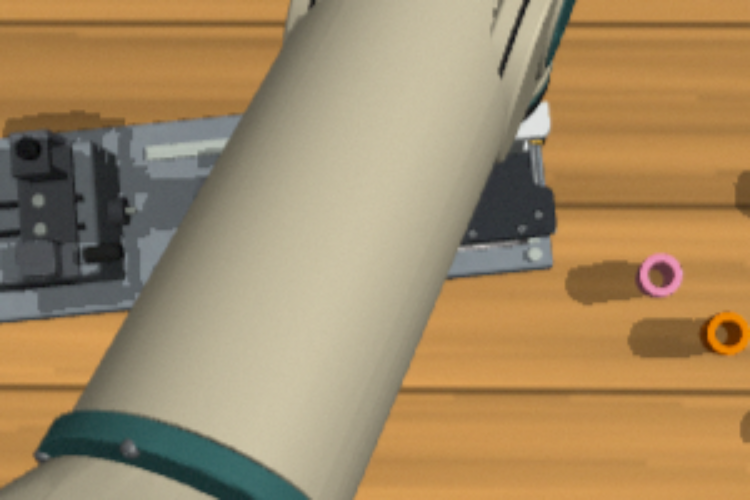

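The gripper hides the post in this picture, so I'll swing aside briefly to check the placing.

>>> play_rows([
  {"hand":1,"x":-3,"y":0,"z":-1,"roll":0},
  {"hand":1,"x":-7,"y":0,"z":-1,"roll":0},
  {"hand":1,"x":-11,"y":0,"z":-1,"roll":0},
  {"hand":1,"x":-14,"y":0,"z":-1,"roll":0},
  {"hand":1,"x":-14,"y":0,"z":-1,"roll":0},
  {"hand":1,"x":-14,"y":0,"z":-1,"roll":0},
])

```text
time: 12.37
eef_pos: [0.6173, -0.2111, 0.243]
eef_rot: [0.669, 0.743, -0.0, -0.0]
wrist_force: [-0.2, 0.6, -0.6]
grip_width: 0.0006
```

```bash
python3 - <<'E'
from h import *
from rig import robot,snapshot
a=snapshot('scene')['img'];b=snapshot('top')['img']
cv2.imwrite('pics/scene7.png',a);cv2.imwrite('pics/top7.png',b)
s=robot.state();print(s['time'],s['eef_pos'],s['wrist_force'],s['grip_width'])
o=cv2.resize(a[100:250,330:480],(400,400),interpolation=cv2.INTER_CUBIC)
for z,r,c in((.03,.016,(0,255,0)),(.09,.018,(0,255,0))):
    p=np.array([proj('scene',[.579+r*np.cos(t),.157+r*np.sin(t),z]) for t in np.linspace(0,6.283,40)])
    cv2.polylines(o,[((p-[330,100]+.5)*400/150).astype(np.int32)],True,c,1)
cv2.imwrite('pics/d7.png',np.hstack([o,cv2.resize(b[130:330,120:320],(400,400))]))
E
```

```text
12.4667 [ 0.6179709  -0.20777177  0.24295216] [ 0.15132687  0.01128957 -0.35117475] 0.00039607645347891244
```

View pics/d7.png

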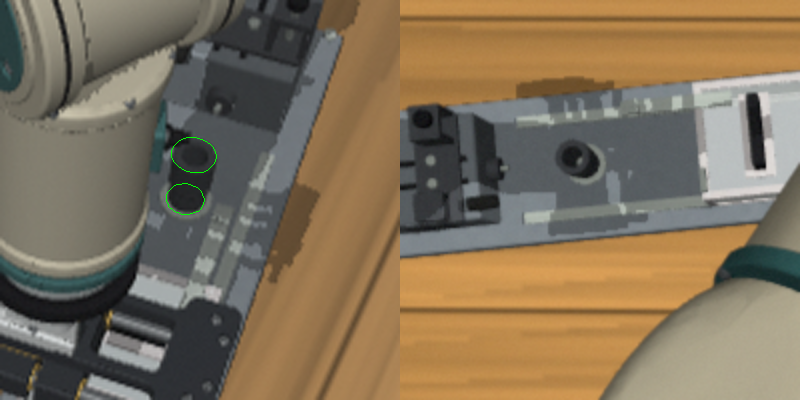

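The socket stands upright, seated on the disc at crop (190,178) left and (577,158) right. Its silhouette matches the seated model. Next I go behind the bar.

```bash
python3 - <<'E'
from h import *
from rig import robot
s=robot.state();u=np.array([-.1035,.9946])
p=np.array([.579,.157])
for d in(-.222,):
    q=p+u*d;print(q,mv([*q,.123],s,6))
E
```

```text
[ 0.601977  -0.0638012] (array([14.46, -0.03, 12.03]), np.float64(0.2020574507713775))
```

>>> play_rows([
  {"hand":1,"x":3,"y":0,"z":0,"roll":0},
  {"hand":1,"x":7,"y":0,"z":0,"roll":0},
  {"hand":1,"x":11,"y":0,"z":1,"roll":0},
  {"hand":1,"x":13.5,"y":0,"z":3,"roll":0},
  {"hand":1,"x":14.4,"y":0,"z":5,"roll":0},
  {"hand":1,"x":14.4,"y":0,"z":8,"roll":0},
  {"hand":1,"x":14.4,"y":0,"z":10,"roll":0},
  {"hand":1,"x":14.4,"y":0,"z":11.5,"roll":0},
  {"hand":1,"x":14.4,"y":0,"z":12,"roll":0},
  {"hand":1,"x":14.4,"y":0,"z":12,"roll":0},
  {"hand":1,"x":14.4,"y":0,"z":12,"roll":0},
])

```text
time: 13.38
eef_pos: [0.6028, -0.0663, 0.124]
eef_rot: [0.668, 0.744, 0.0, 0.0]
wrist_force: [-0.5, -0.4, -0.4]
grip_width: 0.0005
```

```bash
python3 - <<'E'
from h import *
from rig import robot,snapshot
a=snapshot('scene')['img'];b=snapshot('top')['img']
s=robot.state();print(s['time'],s['eef_pos'],s['wrist_force'])
cv2.imwrite('pics/d8.png',np.hstack([cv2.resize(a[150:300,310:460],(400,400),interpolation=cv2.INTER_CUBIC),cv2.resize(b[130:330,180:380],(400,400))]))
E
```

```text
13.4833 [ 0.60330504 -0.0672728   0.12466133] [ 0.34856643  0.46083509 -0.38311844]
```

View pics/d8.png

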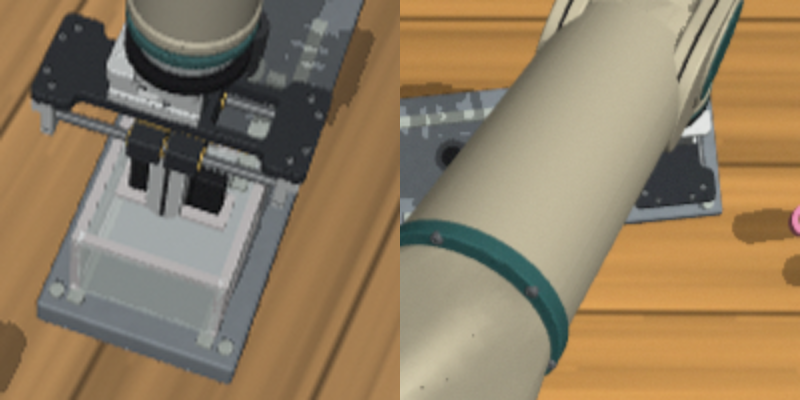

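>>> play_rows([
  {"hand":1,"x":1,"y":0,"z":0,"roll":0},
  {"hand":1,"x":1.6,"y":0,"z":0,"roll":0},
  {"hand":1,"x":2.2,"y":0,"z":0,"roll":0},
  {"hand":1,"x":2.8,"y":0,"z":0,"roll":0},
  {"hand":1,"x":3.4,"y":0,"z":0,"roll":0},
  {"hand":1,"x":4.2,"y":0,"z":0,"roll":0},
  {"hand":1,"x":5,"y":0,"z":0,"roll":0},
  {"hand":1,"x":5.8,"y":0,"z":0,"roll":0},
  {"hand":1,"x":6.6,"y":0,"z":0,"roll":0},
  {"hand":1,"x":7.4,"y":0,"z":0,"roll":0},
  {"hand":1,"x":8,"y":0,"z":0,"roll":0},
  {"hand":1,"x":8,"y":0,"z":0,"roll":0},
])

```text
time: 14.48
eef_pos: [0.5944, 0.0124, 0.1239]
eef_rot: [0.669, 0.744, 0.0, 0.001]
wrist_force: [1.3, -2.9, 1.3]
grip_width: 0.0004
```

>>> play_rows([
  {"hand":1,"x":0.8,"y":0,"z":0,"roll":0},
  {"hand":1,"x":1.6,"y":0,"z":0,"roll":0},
  {"hand":1,"x":2.4,"y":0,"z":0,"roll":0},
  {"hand":1,"x":3.2,"y":0,"z":0,"roll":0},
  {"hand":1,"x":4,"y":0,"z":0,"roll":0},
  {"hand":1,"x":4.8,"y":0,"z":0,"roll":0},
  {"hand":1,"x":5.6,"y":0,"z":0,"roll":0},
  {"hand":1,"x":6.4,"y":0,"z":0,"roll":0},
  {"hand":1,"x":7.2,"y":0,"z":0,"roll":0},
  {"hand":1,"x":8,"y":0,"z":0,"roll":0},
  {"hand":1,"x":8,"y":0,"z":0,"roll":0},
])

```text
time: 15.4
eef_pos: [0.586, 0.0919, 0.1237]
eef_rot: [0.669, 0.744, 0.0, 0.001]
wrist_force: [2.1, -2.2, 2.7]
grip_width: 0.0005
```

```bash
python3 - <<'E'
from h import *
from rig import robot,snapshot
a=snapshot('scene')['img'];b=snapshot('top')['img']
s=robot.state();print(s['time'],s['eef_pos'],s['wrist_force'])
cv2.imwrite('pics/d9.png',np.hstack([cv2.resize(a[70:270,310:510],(400,400),interpolation=cv2.INTER_CUBIC),cv2.resize(b[130:330,90:290],(400,400))]))
E
```

```text
15.5 [0.58598811 0.09125436 0.12362517] [ 0.63136047 -3.32627407  1.65863421]
```

View pics/d9.png

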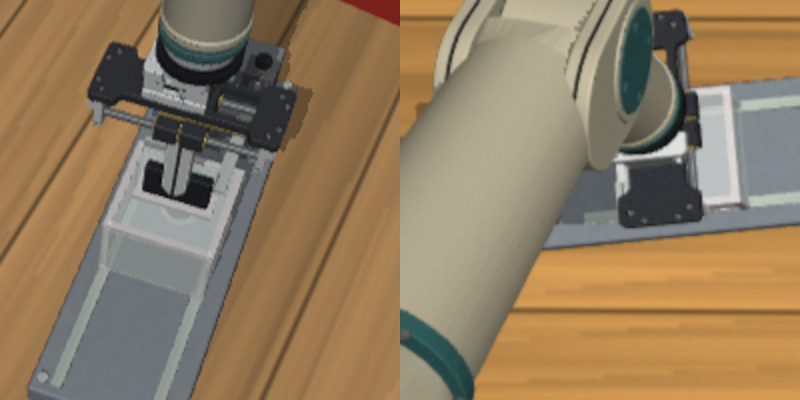

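>>> play_rows([
  {"hand":1,"x":0.4,"y":0,"z":0,"roll":0},
  {"hand":1,"x":0.8,"y":0,"z":0,"roll":0},
  {"hand":1,"x":1.2,"y":0,"z":0,"roll":0},
  {"hand":1,"x":1.4,"y":0,"z":0,"roll":0},
  {"hand":1,"x":1.4,"y":0,"z":0,"roll":0},
])

```text
time: 15.92
eef_pos: [0.5846, 0.1045, 0.1236]
eef_rot: [0.669, 0.743, 0.0, 0.001]
wrist_force: [1.8, -3.7, 2.3]
grip_width: 0.0008
```

>>> play_rows([
  {"hand":1,"x":0.2,"y":0,"z":0,"roll":0},
  {"hand":1,"x":0.4,"y":0,"z":0,"roll":0},
  {"hand":1,"x":0.4,"y":0,"z":0,"roll":0},
])

```text
time: 16.17
eef_pos: [0.5842, 0.1085, 0.1236]
eef_rot: [0.669, 0.743, 0.0, 0.001]
wrist_force: [2.4, -5.6, 2.3]
grip_width: 0.0004
```

>>> play_rows([
  {"hand":1,"x":0.2,"y":0,"z":0,"roll":0},
  {"hand":1,"x":0.4,"y":0,"z":0,"roll":0},
  {"hand":1,"x":0.4,"y":0,"z":0,"roll":0},
])

```text
time: 16.42
eef_pos: [0.5837, 0.1127, 0.1236]
eef_rot: [0.669, 0.743, 0.0, 0.001]
wrist_force: [1.7, -4.6, 2.8]
grip_width: 0.0002
```

>>> play_rows([
  {"hand":1,"x":0.2,"y":0,"z":0,"roll":0},
  {"hand":1,"x":0.4,"y":0,"z":0,"roll":0},
  {"hand":1,"x":0.4,"y":0,"z":0,"roll":0},
])

```text
time: 16.67
eef_pos: [0.5832, 0.1168, 0.1236]
eef_rot: [0.669, 0.743, 0.0, 0.0]
wrist_force: [2.1, -4.3, 4.1]
grip_width: 0.0004
```

>>> play_rows([
  {"hand":1,"x":0.2,"y":0,"z":0,"roll":0},
  {"hand":1,"x":0.4,"y":0,"z":0,"roll":0},
  {"hand":1,"x":0.4,"y":0,"z":0,"roll":0},
])

```text
time: 16.92
eef_pos: [0.5827, 0.1209, 0.1235]
eef_rot: [0.669, 0.743, 0.0, 0.0]
wrist_force: [1.8, -4.2, 2.8]
grip_width: 0.0005
```

>>> play_rows([
  {"hand":1,"x":0.2,"y":0,"z":0,"roll":0},
  {"hand":1,"x":0.4,"y":0,"z":0,"roll":0},
  {"hand":1,"x":0.4,"y":0,"z":0,"roll":0},
])

```text
time: 17.17
eef_pos: [0.5823, 0.125, 0.1235]
eef_rot: [0.669, 0.743, 0.0, 0.0]
wrist_force: [1.9, -4.6, 2.6]
grip_width: 0.0004
```

>>> play_rows([
  {"hand":1,"x":0.15,"y":0,"z":0,"roll":0},
  {"hand":1,"x":0.3,"y":0,"z":0,"roll":0},
  {"hand":1,"x":0.3,"y":0,"z":0,"roll":0},
])

```text
time: 17.42
eef_pos: [0.582, 0.1279, 0.1235]
eef_rot: [0.669, 0.743, 0.0, 0.0]
wrist_force: [1.5, -5.0, 2.8]
grip_width: 0.0006
```

>>> play_rows([
  {"hand":1,"x":0.15,"y":0,"z":0,"roll":0},
  {"hand":1,"x":0.3,"y":0,"z":0,"roll":0},
  {"hand":1,"x":0.3,"y":0,"z":0,"roll":0},
])

```text
time: 17.67
eef_pos: [0.5816, 0.1309, 0.1235]
eef_rot: [0.669, 0.743, 0.0, 0.0]
wrist_force: [2.4, -4.1, 2.4]
grip_width: 0.0005
```

>>> play_rows([
  {"hand":1,"x":0.1,"y":0,"z":0,"roll":0},
  {"hand":1,"x":0.2,"y":0,"z":0,"roll":0},
  {"hand":1,"x":0.2,"y":0,"z":0,"roll":0},
])

```text
time: 17.92
eef_pos: [0.5816, 0.1316, 0.1235]
eef_rot: [0.669, 0.743, -0.0, 0.001]
wrist_force: [2.2, -6.3, 2.2]
grip_width: 0.0006
```

>>> play_rows([
  {"hand":1,"x":0.1,"y":0,"z":0,"roll":0},
  {"hand":1,"x":0.2,"y":0,"z":0,"roll":0},
  {"hand":1,"x":0.2,"y":0,"z":0,"roll":0},
])

```text
time: 18.17
eef_pos: [0.5814, 0.1329, 0.1235]
eef_rot: [0.67, 0.743, -0.001, 0.001]
wrist_force: [2.6, -7.0, 3.3]
grip_width: 0.0004
```

>>> play_rows([
  {"hand":1,"x":0.1,"y":0,"z":0,"roll":0},
  {"hand":1,"x":0.2,"y":0,"z":0,"roll":0},
  {"hand":1,"x":0.2,"y":0,"z":0,"roll":0},
])

```text
time: 18.42
eef_pos: [0.5812, 0.1347, 0.1235]
eef_rot: [0.67, 0.743, -0.001, 0.001]
wrist_force: [2.6, -7.7, 2.7]
grip_width: 0.0003
```

>>> play_rows([
  {"hand":1,"x":0.1,"y":0,"z":0,"roll":0},
  {"hand":1,"x":0.2,"y":0,"z":0,"roll":0},
  {"hand":1,"x":0.2,"y":0,"z":0,"roll":0},
])

```text
time: 18.67
eef_pos: [0.5811, 0.1365, 0.1235]
eef_rot: [0.67, 0.743, -0.001, 0.001]
wrist_force: [1.7, -7.9, 3.2]
grip_width: 0.0004
```

>>> play_rows([
  {"hand":1,"x":0.1,"y":0,"z":0,"roll":0},
  {"hand":1,"x":0.2,"y":0,"z":0,"roll":0},
  {"hand":1,"x":0.2,"y":0,"z":0,"roll":0},
])

```text
time: 18.92
eef_pos: [0.5808, 0.1384, 0.1235]
eef_rot: [0.67, 0.743, -0.001, 0.001]
wrist_force: [2.7, -7.6, 4.0]
grip_width: 0.0003
```

>>> play_rows([
  {"hand":1,"x":0.1,"y":0,"z":0,"roll":0},
  {"hand":1,"x":0.2,"y":0,"z":0,"roll":0},
  {"hand":1,"x":0.2,"y":0,"z":0,"roll":0},
])

```text
time: 19.17
eef_pos: [0.5807, 0.1403, 0.1235]
eef_rot: [0.67, 0.743, -0.001, 0.001]
wrist_force: [2.9, -7.3, 2.8]
grip_width: 0.0006
```

>>> play_rows([
  {"hand":1,"x":0.1,"y":0,"z":0,"roll":0},
  {"hand":1,"x":0.2,"y":0,"z":0,"roll":0},
  {"hand":1,"x":0.2,"y":0,"z":0,"roll":0},
])

```text
time: 19.42
eef_pos: [0.5805, 0.1422, 0.1235]
eef_rot: [0.67, 0.743, -0.001, 0.001]
wrist_force: [2.3, -9.2, 3.2]
grip_width: 0.0004
```

>>> play_rows([
  {"hand":1,"x":0.08,"y":0,"z":0,"roll":0},
  {"hand":1,"x":0.15,"y":0,"z":0,"roll":0},
  {"hand":1,"x":0.15,"y":0,"z":0,"roll":0},
])

```text
time: 19.67
eef_pos: [0.5803, 0.1434, 0.1235]
eef_rot: [0.67, 0.743, -0.001, 0.001]
wrist_force: [2.6, -8.6, 3.4]
grip_width: 0.0006
```

>>> play_rows([
  {"hand":1,"x":0.05,"y":0,"z":0,"roll":0},
  {"hand":1,"x":0.1,"y":0,"z":0,"roll":0},
  {"hand":1,"x":0.1,"y":0,"z":0,"roll":0},
])

```text
time: 19.92
eef_pos: [0.5802, 0.1449, 0.1235]
eef_rot: [0.67, 0.743, -0.001, 0.001]
wrist_force: [3.7, -6.2, 2.4]
grip_width: 0.0005
```

>>> play_rows([
  {"hand":1,"x":0.05,"y":0,"z":0,"roll":0},
  {"hand":1,"x":0.1,"y":0,"z":0,"roll":0},
  {"hand":1,"x":0.1,"y":0,"z":0,"roll":0},
])

```text
time: 20.17
eef_pos: [0.58, 0.1464, 0.1235]
eef_rot: [0.67, 0.743, -0.001, 0.001]
wrist_force: [2.5, -6.9, 2.5]
grip_width: 0.0
```

>>> play_rows([
  {"hand":1,"x":0.05,"y":0,"z":0,"roll":0},
  {"hand":1,"x":0.1,"y":0,"z":0,"roll":0},
  {"hand":1,"x":0.1,"y":0,"z":0,"roll":0},
])

```text
time: 20.42
eef_pos: [0.5798, 0.148, 0.1235]
eef_rot: [0.669, 0.743, -0.0, 0.001]
wrist_force: [1.4, -5.8, 3.1]
grip_width: 0.0004
```

>>> play_rows([
  {"hand":1,"x":0.05,"y":0,"z":0,"roll":0},
  {"hand":1,"x":0.1,"y":0,"z":0,"roll":0},
  {"hand":1,"x":0.1,"y":0,"z":0,"roll":0},
])

```text
time: 20.67
eef_pos: [0.5796, 0.1498, 0.1235]
eef_rot: [0.669, 0.743, -0.0, 0.0]
wrist_force: [2.2, -4.7, 3.1]
grip_width: 0.0006
```

>>> play_rows([
  {"hand":1,"x":0.05,"y":0,"z":0,"roll":0},
  {"hand":1,"x":0.1,"y":0,"z":0,"roll":0},
  {"hand":1,"x":0.1,"y":0,"z":0,"roll":0},
])

```text
time: 20.92
eef_pos: [0.5789, 0.152, 0.1232]
eef_rot: [0.669, 0.743, 0.0, -0.0]
wrist_force: [1.6, -3.8, 2.2]
grip_width: 0.0004
```

```bash
python3 - <<'E'
from h import *
from rig import robot,snapshot
a=snapshot('scene')['img'];b=snapshot('top')['img']
cv2.imwrite('pics/scene10.png',a)
s=robot.state();print(s['time'],s['eef_pos'],s['wrist_force'])
cv2.imwrite('pics/d10.png',np.hstack([cv2.resize(a[70:230,340:500],(400,400),interpolation=cv2.INTER_CUBIC),cv2.resize(b[130:330,90:290],(400,400))]))
E
```

```text
21.0167 [0.57882904 0.15199902 0.1231892 ] [ 1.9188665  -3.16204885  0.59195429]
```

View pics/d10.png

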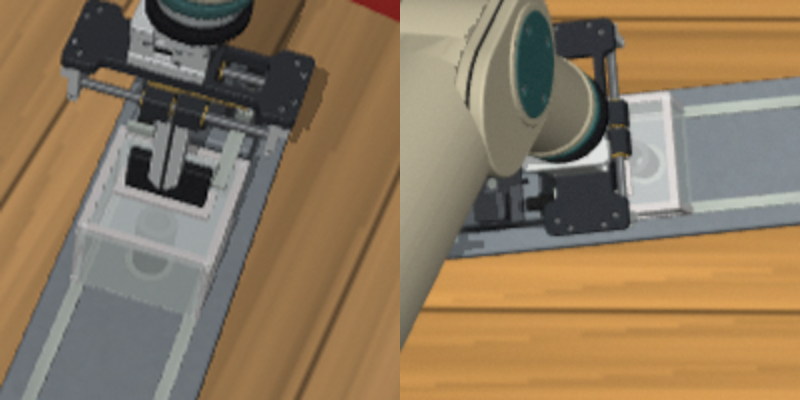

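The guard is still following the fingers and the force is back to about 4 N. The 7–9 N rise was therefore a stiff spot, not the latch. I'll continue.

>>> play_rows([
  {"hand":1,"x":0.1,"y":0,"z":0,"roll":0},
  {"hand":1,"x":0.15,"y":0,"z":0,"roll":0},
  {"hand":1,"x":0.15,"y":0,"z":0,"roll":0},
])

```text
time: 21.27
eef_pos: [0.5789, 0.1521, 0.1232]
eef_rot: [0.669, 0.743, -0.001, 0.0]
wrist_force: [2.0, -5.0, 2.4]
grip_width: 0.0006
```

>>> play_rows([
  {"hand":1,"x":0.05,"y":0,"z":0,"roll":0},
  {"hand":1,"x":0.1,"y":0,"z":0,"roll":0},
  {"hand":1,"x":0.1,"y":0,"z":0,"roll":0},
])

```text
time: 21.52
eef_pos: [0.5788, 0.1522, 0.1232]
eef_rot: [0.669, 0.743, -0.001, 0.001]
wrist_force: [1.8, -6.0, 2.3]
grip_width: 0.0008
```

The finger now stalls at y=0.152, 20 mm after the rise began, which suggests the latch has just caught. I'll test it by backing off a few millimetres.

>>> play_rows([
  {"hand":1,"x":-0.1,"y":0,"z":0,"roll":0},
  {"hand":1,"x":-0.3,"y":0,"z":0,"roll":0},
  {"hand":1,"x":-0.5,"y":0,"z":0,"roll":0},
  {"hand":1,"x":-0.7,"y":0,"z":0,"roll":0},
  {"hand":1,"x":-0.7,"y":0,"z":0,"roll":0},
])

```text
time: 21.93
eef_pos: [0.5788, 0.1477, 0.123]
eef_rot: [0.669, 0.743, -0.0, -0.001]
wrist_force: [-0.5, -0.6, -0.6]
grip_width: 0.0007
```

```bash
python3 - <<'E'
from h import *
from rig import robot,snapshot
a=snapshot('scene')['img'];b=snapshot('top')['img']
cv2.imwrite('pics/scene11.png',a)
s=robot.state();print(s['time'],s['eef_pos'],s['wrist_force'])
a0=cv2.imread('pics/scene10.png')
f=lambda q:cv2.resize(q[100:200,350:450],(400,400),interpolation=cv2.INTER_CUBIC)
cv2.imwrite('pics/d11.png',np.hstack([f(a0),f(a)]))
E
```

```text
22.0333 [0.57914329 0.14775233 0.12315545] [-0.00471988  0.06377859 -0.11329534]
```

View pics/d11.png

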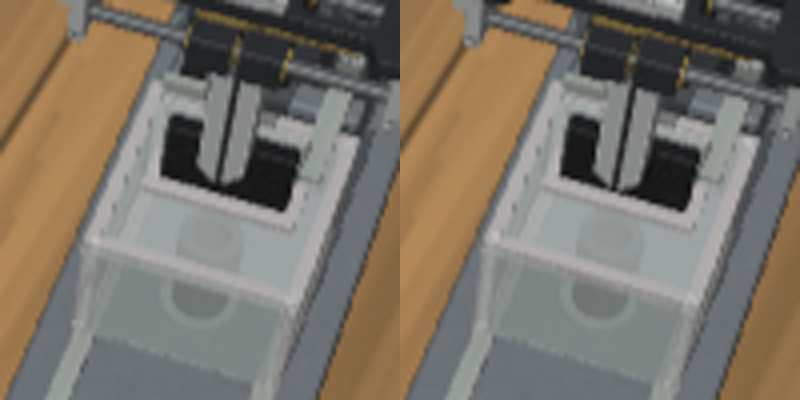

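The force is zero and the guard stayed put (same frame position in both halves) while the finger backed off 4.5 mm, so it is latched. I'll retreat back and up.

>>> play_rows([
  {"hand":1,"x":-0.6,"y":0,"z":0,"roll":0},
  {"hand":1,"x":-1,"y":0,"z":-1,"roll":0},
  {"hand":1,"x":-1,"y":0,"z":-4,"roll":0},
  {"hand":1,"x":-1,"y":0,"z":-8,"roll":0},
  {"hand":1,"x":-1,"y":0,"z":-12,"roll":0},
  {"hand":1,"x":-4,"y":0,"z":-14,"roll":0},
  {"hand":1,"x":-8,"y":0,"z":-14,"roll":0},
  {"hand":1,"x":-12,"y":0,"z":-14,"roll":0},
  {"hand":1,"x":-16,"y":0,"z":-14,"roll":0},
  {"hand":1,"x":-20,"y":0,"z":-14,"roll":0},
  {"hand":1,"x":-24,"y":0,"z":-14,"roll":0},
  {"hand":1,"x":-28,"y":0,"z":-14,"roll":0},
  {"hand":1,"x":-31,"y":0,"z":-14,"roll":0},
  {"hand":1,"x":-32,"y":0,"z":-14,"roll":0},
  {"hand":1,"x":-32,"y":0,"z":-14,"roll":0},
  {"hand":1,"x":-32,"y":0,"z":-14,"roll":0},
])

```text
time: 23.37
eef_pos: [0.6131, -0.1706, 0.2636]
eef_rot: [0.669, 0.743, 0.0, -0.0]
wrist_force: [0.3, 0.7, 0.3]
grip_width: 0.0002
```

```bash
python3 - <<'E'
from h import *
from rig import robot,snapshot
a=snapshot('scene')['img'];b=snapshot('top')['img']
cv2.imwrite('pics/scene12.png',a);cv2.imwrite('pics/top12.png',b)
s=robot.state();print(s['time'],s['eef_pos'],s['wrist_force'],np.abs(s['joint_velocities']).max())
b0=cv2.imread('pics/top0.png')
print('diff wide/wrench top',[np.abs(b[y0:y1,x0:x1].astype(int)-b0[y0:y1,x0:x1]).mean() for x0,x1,y0,y1 in((425,465,190,220),(425,460,285,315),(470,505,205,300))])
cv2.imwrite('pics/d12.png',np.hstack([cv2.resize(a[70:270,310:510],(400,400),interpolation=cv2.INTER_CUBIC),cv2.resize(b[130:330,90:290],(400,400))]))
E
```

```text
23.4667 [ 0.61351044 -0.16837931  0.26339629] [-0.81372104 -0.14674239 -0.40471507] 0.013092898934148951
diff wide/wrench top [np.float64(2.799722222222222), np.float64(2.9136507936507936), np.float64(3.2263659147869674)]
```

View pics/d12.png

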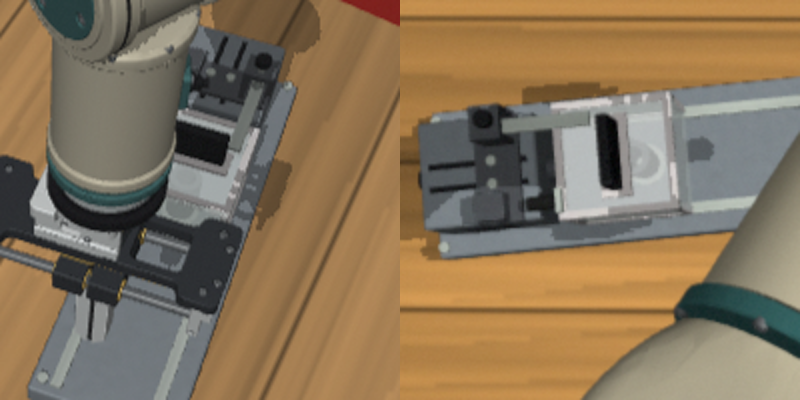

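View pics/top12.png

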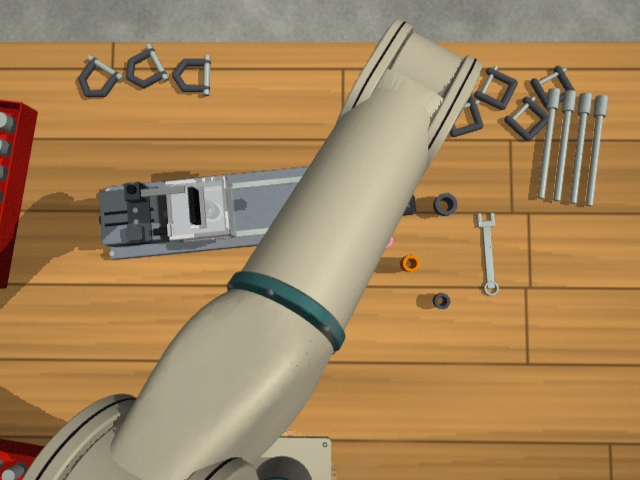

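The guard is shut by itself with the tongue under the latch at crop (545,122). The socket stands under the clear hood at crop (642,163). The wide socket (445,204), short socket (441,301) and wrench (488,250) are where they began, so I'm handing in.

```bash
python3 - <<'E'
from rig import robot
print(robot.hand_in())
E
```

```text
the job is handed in; nothing more can be done
None
```

The deep socket is on the post and the guard is latched shut over it. I handed the job in at about 23.5 s.

- **Placing:** I lowered the socket over the post until the base took its weight. The vertical force went from −2.5 N to +2.6 N at the expected height, and the next picture showed it upright and seated.
- **Latching:** I pushed the bar with shut fingers in 1–4 mm steps. The highest push I read was about 9.5 N, measured only at the end of each step. When the finger stalled, I backed off 4.5 mm: the force fell to zero and the guard stayed shut. It was still shut with the arm clear, before I handed in.
- **Bystanders:** the two other sockets and the wrench have not moved, judged by comparing the top pictures from start and end.

**Doubts:** the push fell from about 9 N to 4 N over the 7 mm before the catch, where I expected it to rise until the click. I first took this for a stiff spot, so after the catch I commanded about 2.5 mm more; the finger moved 0.2 mm at about 6 N. I had no direct view of the pin or the bumper. That the latch caught and the bumper is not crushed is inferred from the forces and the back-off test.

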